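# Open the sample reader's spring lid

### The job

The sample reader on the ward desk has to be opened for loading: press down its release tab with the fingertips so that the lid springs up by itself, then push the lid on over until it lies fully open, leaning back against its stop, and let it go. Press and push gently, without gripping or forcing any part of the reader, and do not disturb the pot, the bottle or the mug that stand around it.

Things in the scene. Friction and masses are not known exactly. Their poses are not given: they have to be found in the camera images.
- reader: White desktop sample reader fixed to the desk. Origin on the desk, mid-width of the lid bay; x points from the tab (front) to the hinge (rear), y to its left. Main block y -70 to 70 mm, x -125 to 100; 70 mm high behind x -55, a shelf 36 mm high in front of it carries the tab. Console with blank screen, 66 mm high, at y 71 to 146. Bay floor under the lid 58 mm high.
- lid (a joint): Angle of the flat grey lid, rad: 0 shut, 1.92 fully open on its stop. Slab 115 mm from hinge to front edge, 120 wide, 8 thick. Shut, the tab's hook holds it; released, a spring pin lifts it by itself to about 0.6 in under 1 s, no further. Let go before upright (1.57) it sinks back to 0.6; past upright it falls slowly on to the stop. Under 2 N at the front edge moves it.
- tab (a joint): Angle of the release tab, rad: 0 at rest, 0.22 fully down. The hook lets the lid go at about 0.13. It rocks about a line 29 mm behind the middle of the pad (along the reader's y) and springs back when let go.
- tab_pad (a point): Middle of the grey press pad's top face, 60 mm above the desk at rest. Pad 44 mm wide (reader's y), clear from 20 mm in front of this point to 25 mm behind it, where the hook's upright arm stands 25 mm above the pad. Press straight down: 2.5 N to start, about 5 N and 6 mm to the stop.
- lid_hinge (a point): Middle of the lid's hinge line, 75 mm above the desk; the hinge line runs along the reader's y, halfway through the lid's thickness. Turns with the lid.
- lid_edge (a point): Middle of the lid's front edge on its underside, 115 mm from the hinge line; 71 mm above the desk when shut, about 137 mm when sprung up (then 95 mm in front of the hinge line, measured level). Turns with the lid.
- pot: Small lidded sample pot, 42 mm across, 62 mm high, loose, beside the reader. Origin under its centre, z up. Leave it alone.
- sanitiser: White plastic bottle, 52 mm across, 150 mm high, loose, beside the reader. Origin under its centre, z up. Leave it alone.
- mug: White mug, 76 mm across, 90 mm high, with a handle on its y side, loose, beside the reader. Origin under its centre, z up. Leave it alone.

How it is judged:
By the outcome, as a careful person would: the job done as asked, in the order asked, and still so for the second after the job is handed in, with the robot touching nothing.
It also fails if it takes over 40 s, if anything falls off the work surface, if the arm or the gripper's body presses on something with over 40 N, if the wrist force passes 120 N, or if a joint passes its speed limit or range.

### The arm

A 7-joint arm with a two-finger parallel gripper is mounted at the origin on the work surface. World frame = base frame: x ahead of the robot, y to its left, z up, the work surface at z = 0. Lengths are in m, angles in rad, forces in N, time in s.
With the tool pointing down it reaches from about 0.425 to 0.875 m from the base axis. Payload 4.7 kg.
Tool frame: the origin (TCP) lies on the centre line of the jaws, within the pads' length; the fingertips stand 19 mm ahead of it and the grasp point (between the pads) is the TCP (ctrl.nose_length is the distance from the TCP to the fingertips, in m); z points along the fingers, x is the direction in which the jaws open and shut, and the axes are right-handed (so a half turn about z gives the same grasp; the last joint's range is limited). The gripper opens to 87 mm and grips with 3 to 60 N. Pads are 19 mm wide; open, the fingers measure 117 mm over their backs; the gripper's body (75 mm by 190 mm) begins 51 mm behind the grasp point.
Start: joints at [1.184, 0.321, -0.07, 1.45, 0.023, 1.371, -0.057], TCP at [0.254, -0.599, 0.242] pointing down, gripper open.
Joint ranges: [-2.86, 2.86], [-0.3, 2.09], [-1.38, 1.24], [0.06, 2.45], [-1.56, 4.7], [0.09, 2.05], [-2.69, 2.69]. Speed limits (rad/s): [2.57, 2.57, 3.14, 3.14, 3.14, 3.14, 3.14].

### API

Orientations are given as a rotation vector (axis times angle).
In Python, from bench import ctrl gives the robot as it stands. The module is installed in compiled form; this text tells all that it offers.
- The arm moves only by the shell command python3 -m crank 'ROWS' [OPENING] [FORCE]. ROWS is a JSON object of lists of equal length, an entry for each row: "dp": the shift along the tool's x, y, z in cm, a list of three; "delta_rot": the turn, a rotation vector about the tool's x, y, z in rad, a list of three. In form: {"dp": [[x, y, z], ...], "delta_rot": [[rx, ry, rz], ...]}. A call has exactly 8 rows; each row shifts and turns the commanded pose from where the row before left it, along the tool's axes as they then stand; what a row does not reach is not made up. A row lasts 1/10 s, in which the tool goes at most 50 mm and 8.59 degrees, less where a joint would pass 70% of its speed; a pose out of reach is approached as far as the arm can. A call with a gripper value outside its range is refused whole. OPENING is the finger opening in cm, from 0 to 8.7, set as the call begins (- or left out, the last holds). The fingers move at their own pace and stop on an object; FORCE is the grip in N (left out, the last holds). Time passes only in rows, so rows that do not move let the fingers close, or fill a call up. It gives the time, the measured TCP pose, the force and the opening at its end, in the units of the state.
- ctrl.get_state(): the state, without advancing time (a new reading comes with each control period).
- ctrl.get_image(name): name is "scene" or "top" or "wrist"; returns the picture (480x640x3 uint8, blue, green, red); there is no depth.
- ctrl.camera_info(name): a dict with "camera_matrix" (3x3 intrinsics, pixels), "D" ([k1, k2, p1, p2, k3] as OpenCV has them; the pictures are not rectified), "xyz" and "orientation" of the camera in the world. Camera axes: x right, y down, z forward; pixel columns grow to the right and rows downward; lengths in m; the calibration is good to about 2 mm. A picture is of the moment at which its call begins: read the wrist's pose just before it. camera_info takes no time and is no camera call; for the wrist camera it gives the pose at the moment of the call.
- ctrl.close_job(): hands the job in, once; it reports no verdict.
The state is a dict: "time": time; "joint_positions": joint angles; "qd": joint speeds; "joint_torque": joint torques, N m; "position": TCP position; "tool_rot": TCP orientation; "ft_force": force on the tool from outside, world axes, zero at the start; "torque": the same for the moment, N m; "grip_width": opening from 0.0 (shut) to 1.0 (fully open).
Only numpy, scipy, OpenCV 4.12 (cv2) and the standard library are available. Lean on these libraries where they do the work, as an engineer would, in place of code of your own. Each camera call takes 0.05 s, during which the arm holds its last target.

## Working session

There is one attempt and no reset: what is moved stays moved. The work goes in short steps, Python scripts to look and compute and a shell command to move; the robot and the scene stay as the last step left them, time stands still between calls to the robot, and variables do not carry over. Pictures are saved under pics/ and viewed, and the job is handed in when it is done.

```bash
mkdir -p pics; ls; python3 - <<'E'
from bench import ctrl
import cv2
for n in ["scene","top","wrist"]:
    i=ctrl.camera_info(n); print(n,i)
    cv2.imwrite(f"pics/{n}0.png",ctrl.get_image(n))
print(ctrl.get_state(), ctrl.nose_length)
E
```

```text
pics
scene {'camera_matrix': array([[584.14837685,   0.        , 324.11650865],
       [  0.        , 584.14837685, 244.2071413 ],
       [  0.        ,   0.        ,   1.        ]]), 'D': array([-0.11637724,  0.        ,  0.        ,  0.        ,  0.        ]), 'xyz': array([1.24840599, 0.4578378 , 0.86180858]), 'orientation': array([-1.35090272, -2.18705142,  0.94467486])}
top {'camera_matrix': array([[487.63471296,   0.        , 325.82737074],
       [  0.        , 487.63471296, 238.14352733],
       [  0.        ,   0.        ,   1.        ]]), 'D': array([-0.03953823,  0.        ,  0.        ,  0.        ,  0.        ]), 'xyz': array([0.44106585, 0.04412228, 1.02024157]), 'orientation': array([-2.17181353,  2.1599837 , -0.09771269])}
wrist {'camera_matrix': array([[431.97551283,   0.        , 317.18582232],
       [  0.        , 431.97551283, 252.56897161],
       [  0.        ,   0.        ,   1.        ]]), 'D': array([-0.0841984,  0.       ,  0.       ,  0.       ,  0.       ]), 'xyz': array([ 0.3216295 , -0.56983071,  0.38373587]), 'orientation': array([ 2.42350029, -1.60393567, -0.223412  ])}
{'time': 0.15, 'joint_positions': array([ 1.18410347,  0.32167633, -0.07011824,  1.45138444,  0.02257267,
        1.37081413, -0.05690037]), 'qd': array([-2.46132135e-04, -2.37968341e-03,  5.23146347e-04, -3.08705698e-03,
        3.45921027e-04,  5.48717828e-04,  3.59093576e-05]), 'joint_torque': array([-1.71447071e-03, -4.91795111e+01, -4.06074375e-01, -3.12875497e+01,
       -6.42870739e-02,  4.04534186e-02,  9.39731126e-05]), 'position': array([ 0.25342958, -0.59813291,  0.24070286]), 'tool_rot': array([-2.61856972e+00,  1.73429097e+00,  1.99927275e-03]), 'ft_force': array([ 0.43841077,  0.3663471 , -0.56068831]), 'torque': array([ 0.06289966,  0.03280546, -0.00162045]), 'grip_width': 1.0037350255388424} 0.019
```

View pics/scene0.png

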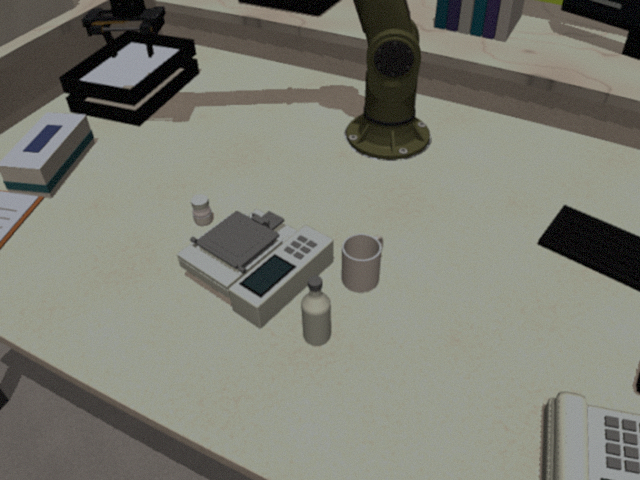

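View pics/top0.png

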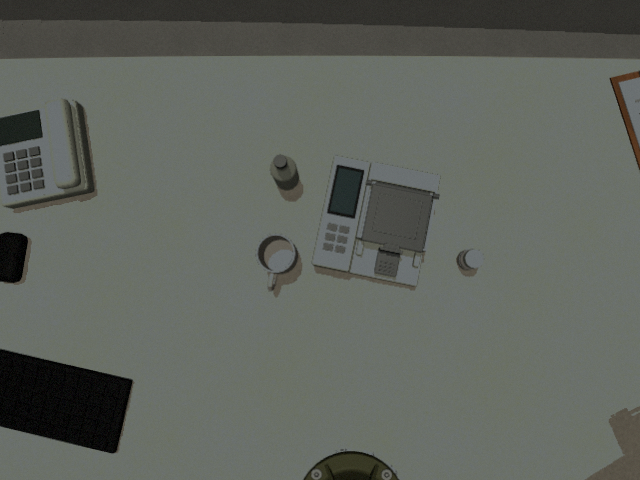

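View pics/wrist0.png

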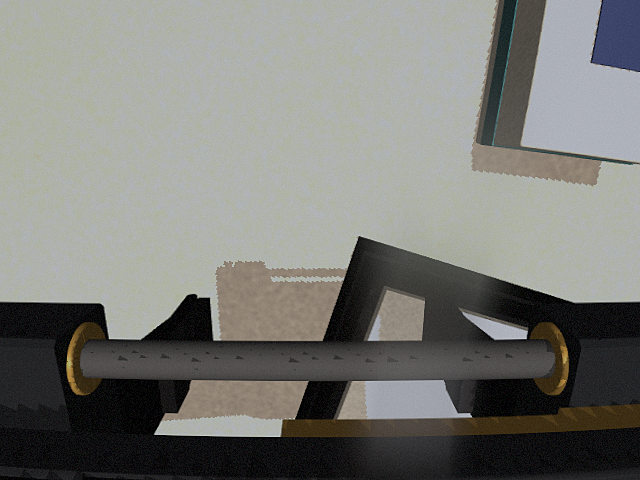

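The top view shows the reader at about (315–440, 155–285). The tab pad is near (387, 262), the mug at (277, 255), the bottle at (285, 172) and the pot at (470, 260). The tool starts at the lower right, above the paper tray. I'll enlarge the reader.

```bash
python3 - <<'E'
import cv2
a=cv2.imread("pics/top0.png")[145:295,305:485]
cv2.imwrite("pics/topc.png",cv2.convertScaleAbs(cv2.resize(a,None,fx=4.4,fy=4,interpolation=cv2.INTER_CUBIC)[:, :],alpha=1.5))
a=cv2.imread("pics/scene0.png")[190:330,170:350]
cv2.imwrite("pics/scenec.png",cv2.convertScaleAbs(cv2.resize(a,None,fx=4,fy=4,interpolation=cv2.INTER_CUBIC),alpha=1.3))
E
```

```text
(no output)
```

View pics/topc.png

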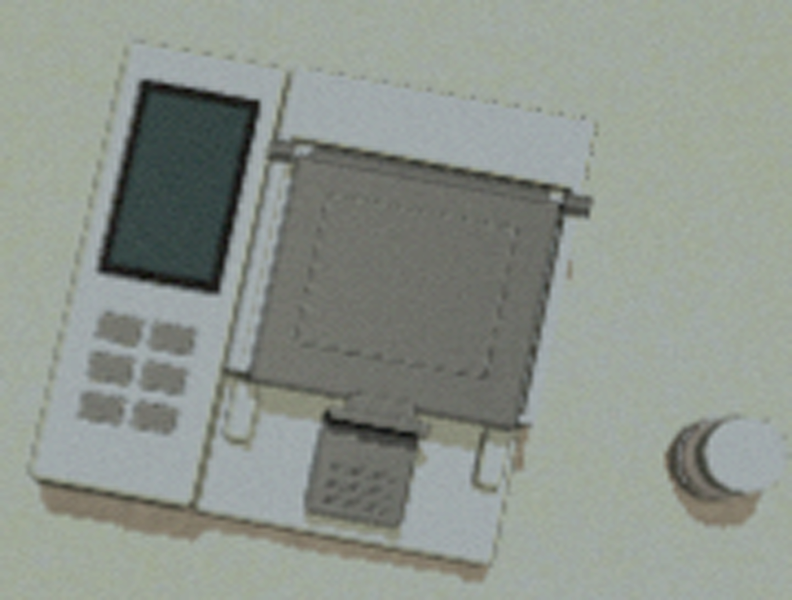

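View pics/scenec.png

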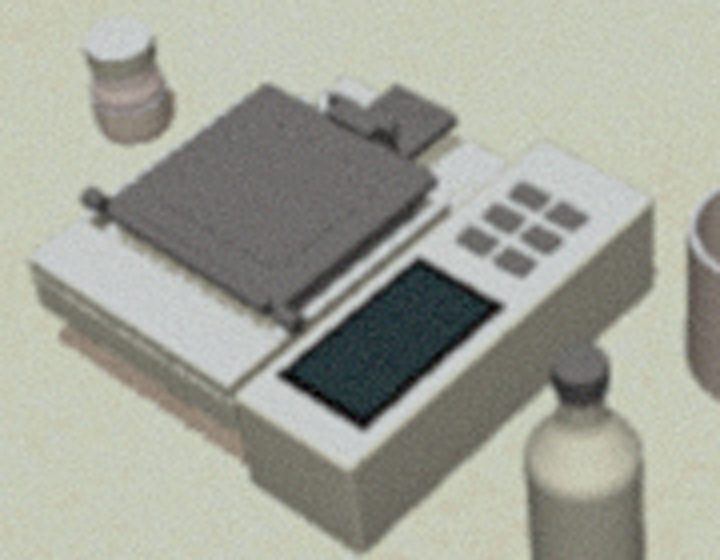

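```bash
cat > h.py <<'E'
import numpy as np,cv2
from bench import ctrl
from scipy.spatial.transform import Rotation as R
def proj(n,P,info=None):
    i=info or ctrl.camera_info(n)
    M=R.from_rotvec(i['orientation']).as_matrix()
    rv=cv2.Rodrigues(M.T)[0]; t=-M.T@i['xyz']
    return cv2.projectPoints(np.array(P,float).reshape(-1,1,3),rv,t,i['camera_matrix'],i['D'])[0].reshape(-1,2)
E
python3 - <<'E'
from h import *
from scipy.optimize import least_squares
T=lambda x,y:(x/4.4+305,y/4+145)
S=lambda x,y:(x/4+170,y/4+190)
def pts(q):
    x,y,w,hx,px=q
    loc=[(.1,-.07,.07),(.1,.07,.07),(-.125,-.07,.036),(hx-.115,.06,.079),(hx-.115,-.06,.079),(px-.02,.022,.06),(px-.02,-.022,.06),
         (.1,-.07,.07),(.1,.07,.07),(px-.02,.022,.06),(px-.02,-.022,.06),(hx-.115,-.06,.079)]
    c,s=np.cos(w),np.sin(w)
    return [(x+c*a-s*b,y+s*a+c*b,z) for a,b,z in loc]
obs=np.array([T(595,120),T(288,70),T(490,565),T(250,380),T(525,427),T(305,517),T(403,527),S(35,265),S(235,388),S(455,120),S(400,86),S(265,84)])
it,is_=ctrl.camera_info("top"),ctrl.camera_info("scene")
f=lambda q:(np.vstack([proj("",pts(q)[:7],it),proj("",pts(q)[7:],is_)])-obs).ravel()
r=least_squares(f,[.55,0,0,.06,-.09],loss='soft_l1')
print(r.x,np.degrees(r.x[2]));print(f(r.x).reshape(-1,2).round(1))
x,y,w,hx,px=r.x
g=lambda a,b:np.round([x+np.cos(w)*a-np.sin(w)*b,y+np.sin(w)*a+np.cos(w)*b],4)
print("pad",g(px,0),"hinge",g(hx,0))
# bottle, pot, mug rough from top
def ray(u,v,z,i=it):
    n=cv2.undistortPoints(np.array([[[u,v]]],float),i['camera_matrix'],i['D'])[0,0]
    d=R.from_rotvec(i['orientation']).apply([n[0],n[1],1]);return i['xyz']+d*(z-i['xyz'][2])/d[2]
print("pot",ray(473,259,.062),"bottle",ray(281,161,.15),"mug",ray(276,251,.09))
E
```

```text
[ 0.57830586 -0.08489793 -0.18389132  0.05726053 -0.09462411] -10.536196688982471
[[-0.6 -0.4]
 [-0.1 -0.9]
 [ 1.   0.3]
 [-0.6 -0.4]
 [-2.1 -0.5]
 [ 0.  -1.8]
 [-0.2 -0.1]
 [-1.  -3.3]
 [ 0.2 -2.1]
 [ 1.  -3. ]
 [-1.1 -2.6]
 [ 0.2 -1.8]]
pad [ 0.4853 -0.0676] hinge [ 0.6346 -0.0954]
pot [ 0.49691604 -0.23655805  0.062     ] bottle [0.66912032 0.13524911 0.15      ] mug [0.50870996 0.14838431 0.09      ]
```

```bash
cat >> h.py <<'E'
RX,RY,W,HX,PX=0.57830586,-0.08489793,-0.18389132,0.05726,-0.09462
def g(a,b=0): return np.array([RX+np.cos(W)*a-np.sin(W)*b,RY+np.sin(W)*a+np.cos(W)*b])
def plan(p,rot,target,n,rz):
    """n rows; equal world shift; rz rad per row about tool z (shift applied in axes before or after turn are printed for the start of row)"""
    Rm=R.from_rotvec(rot);d=(np.array(target)-p)/n
    for k in range(n):
        print(np.round(Rm.inv().apply(d)*100,2).tolist(),round(rz,3))
        Rm=Rm*R.from_rotvec([0,0,rz])
def wantrot(): # tool x along reader +y, z down
    c,s=np.cos(W),np.sin(W)
    x=np.array([-s,c,0]);z=np.array([0,0,-1.]);return R.from_matrix(np.column_stack([x,np.cross(z,x),z]))
def err():
    s=ctrl.get_state();Rm=R.from_rotvec(s['tool_rot']);p=s['position']
    rd=np.array([p[0]-RX,p[1]-RY]);c,sn=np.cos(W),np.sin(W)
    print('t',round(s['time'],2),'p',p.round(4),'reader xy mm',(1e3*np.array([c*rd[0]+sn*rd[1],-sn*rd[0]+c*rd[1]])).round(1),'tipz',round(1e3*(p[2]-.019),1))
    print('tool-frame rot to go',(Rm.inv()*wantrot()).as_rotvec().round(3),'F',s['ft_force'].round(2),'q',s['joint_positions'].round(2),'w',round(s['grip_width'],2))
    return s
E
python3 - <<'E'
from h import *
s=err()
t=g(PX-.006); plan(s['position'],s['tool_rot'],[*t,.24],16,-.14)
E
```

```text
t 0.15 p [ 0.2534 -0.5981  0.2407] reader xy mm [-225.6 -564. ] tipz 221.7
tool-frame rot to go [-2.000e-03  1.000e-03 -2.557e+00] F [ 0.44  0.37 -0.56] q [ 1.18  0.32 -0.07  1.45  0.02  1.37 -0.06] w 1.0
[-2.51, -2.6, 0.01] -0.14
[-2.12, -2.92, 0.01] -0.14
[-1.69, -3.19, 0.01] -0.14
[-1.23, -3.39, 0.01] -0.14
[-0.75, -3.53, 0.01] -0.14
[-0.25, -3.6, 0.01] -0.14
[0.26, -3.6, 0.01] -0.14
[0.76, -3.53, 0.01] -0.14
[1.24, -3.39, 0.01] -0.14
[1.71, -3.18, 0.01] -0.14
[2.13, -2.91, 0.01] -0.14
[2.52, -2.59, 0.01] -0.14
[2.85, -2.21, 0.01] -0.14
[3.14, -1.79, 0.01] -0.14
[3.35, -1.34, 0.01] -0.14
[3.51, -0.85, 0.01] -0.14
```

```bash
python3 -m crank '{"dp":[[-2.5,-2.6,0],[-2.1,-2.9,0],[-1.7,-3.2,0],[-1.2,-3.4,0],[-0.75,-3.5,0],[-0.25,-3.6,0],[0.25,-3.6,0],[0.75,-3.5,0]],"delta_rot":[[0,0,-0.14],[0,0,-0.14],[0,0,-0.14],[0,0,-0.14],[0,0,-0.14],[0,0,-0.14],[0,0,-0.14],[0,0,-0.14]]}' 0 5; python3 - <<'E'
from h import *
s=err()
t=g(PX-.006); plan(s['position'],s['tool_rot'],[*t,.22],8,-.14)
E
```

```text
time: 0.95
position: [0.3666, -0.332, 0.2414]
tool_rot: [3.141, -0.069, -0.0]
ft_force: [0.8, 0.0, -0.1]
grip_width: 0.358
t 0.95 p [ 0.3666 -0.332   0.2414] reader xy mm [-162.9 -281.7] tipz 222.4
tool-frame rot to go [-0.     0.    -1.431] F [ 0.8   0.04 -0.06] q [ 1.02  0.   -0.34  1.82  0.    1.32  0.64] w 0.36
[1.26, -3.38, 0.27] -0.14
[1.72, -3.17, 0.27] -0.14
[2.15, -2.9, 0.27] -0.14
[2.53, -2.57, 0.27] -0.14
[2.86, -2.19, 0.27] -0.14
[3.14, -1.77, 0.27] -0.14
[3.36, -1.32, 0.27] -0.14
[3.51, -0.83, 0.27] -0.14
```

```bash
python3 -m crank '{"dp":[[1.25,-3.4,0.2],[1.7,-3.2,0.2],[2.1,-2.9,0.2],[2.5,-2.6,0.2],[2.8,-2.2,0.2],[3.1,-1.8,0.2],[3.2,-1.3,0.2],[3.2,-0.8,0.2]],"delta_rot":[[0,0,-0.14],[0,0,-0.14],[0,0,-0.14],[0,0,-0.14],[0,0,-0.14],[0,0,-0.14],[0,0,-0.14],[0,0,-0.14]]}'; python3 - <<'E'
from h import *
s=err()
t=g(PX-.006); plan(s['position'],s['tool_rot'],[*t,.16],6,0)
E
```

```text
time: 1.75
position: [0.476, -0.0707, 0.2254]
tool_rot: [2.697, 1.61, -0.0]
ft_force: [0.3, -0.2, -0.8]
grip_width: 0.004
t 1.75 p [ 0.476  -0.0707  0.2254] reader xy mm [-103.1   -4.7] tipz 206.4
tool-frame rot to go [ 0.     0.    -0.311] F [ 0.32 -0.23 -0.82] q [ 0.73 -0.01 -0.63  1.86 -0.    1.29  1.18] w 0.0
[0.09, 0.02, 1.09] 0
[0.09, 0.02, 1.09] 0
[0.09, 0.02, 1.09] 0
[0.09, 0.02, 1.09] 0
[0.09, 0.02, 1.09] 0
[0.09, 0.02, 1.09] 0
```

```bash
python3 -m crank '{"dp":[[0,0,1],[0,0,1],[0,0,1],[0,0,1],[0,0,1],[0,0,1],[0,0,0],[0,0,0]],"delta_rot":[[0,0,-0.11],[0,0,-0.1],[0,0,-0.1],[0,0,0],[0,0,0],[0,0,0],[0,0,0],[0,0,0]]}'; python3 - <<'E'
from h import *
s=err()
for n in ["top","wrist","scene"]:
    a=ctrl.get_image(n)
    if n=="top":a=cv2.resize(a[145:295,305:485],None,fx=4.4,fy=4,interpolation=cv2.INTER_CUBIC)
    if n=="scene":a=cv2.resize(a[150:300,160:360],None,fx=4,fy=4,interpolation=cv2.INTER_CUBIC)
    cv2.imwrite(f"pics/{n}1.png",cv2.convertScaleAbs(a,alpha=1.3))
E
```

```text
time: 2.55
position: [0.4758, -0.0723, 0.1654]
tool_rot: [-2.423, -1.999, 0.0]
ft_force: [-0.4, -0.4, 0.3]
grip_width: 0.008
t 2.55 p [ 0.4758 -0.0723  0.1654] reader xy mm [-103.1   -6.3] tipz 146.4
tool-frame rot to go [-0.    -0.    -0.007] F [-0.37 -0.44  0.34] q [ 0.72  0.05 -0.63  1.94  0.03  1.17  1.45] w 0.01
```

View pics/wrist1.png

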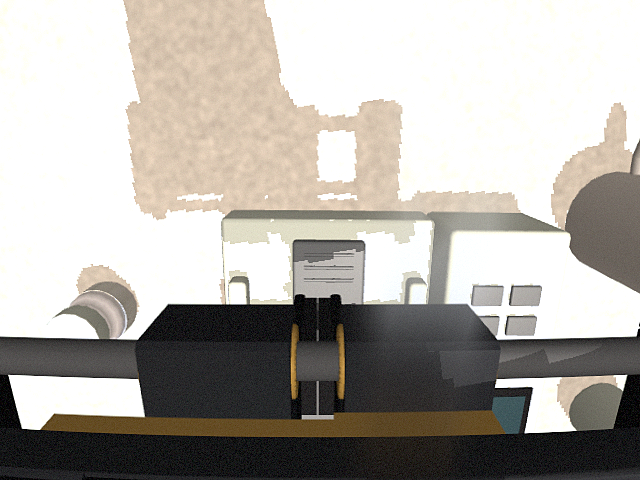

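View pics/scene1.png

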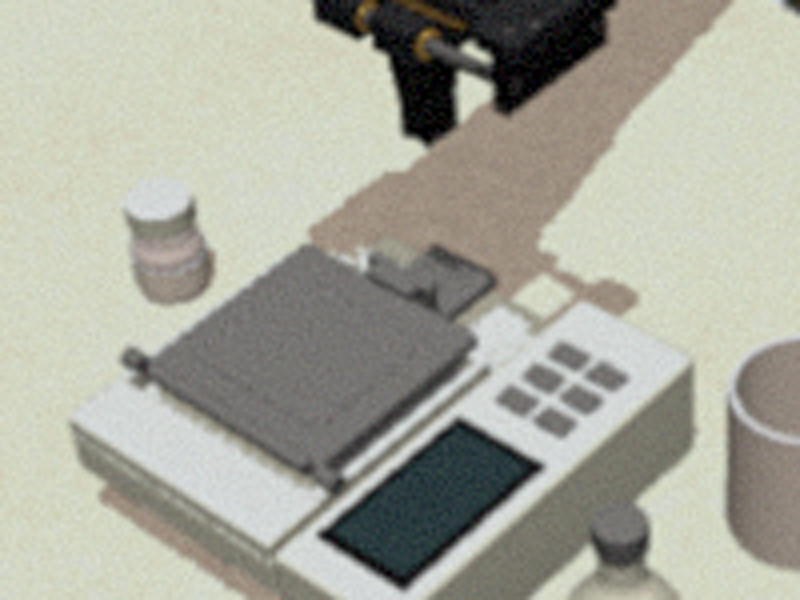

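The wrist view shows the pad's front edge from (293, 241) to (364, 241), with the fingers reaching down towards it. I'll use those pixels to cross-check the pad's position.

```bash
python3 - <<'E'
from h import *
i=ctrl.camera_info("wrist")
print(i['xyz'])
def ray(u,v,z):
    n=cv2.undistortPoints(np.array([[[u,v]]],float),i['camera_matrix'],i['D'])[0,0]
    d=R.from_rotvec(i['orientation']).apply([n[0],n[1],1]);return i['xyz']+d*(z-i['xyz'][2])/d[2]
def loc(p):
    rd=p[:2]-[RX,RY];c,s=np.cos(W),np.sin(W);return np.round([1e3*(c*rd[0]+s*rd[1]),1e3*(-s*rd[0]+c*rd[1])],1)
for u,v,z in [(293,241,.06),(364,241,.06),(225,217,.036),(430,217,.036)]: print(loc(ray(u,v,z)))
E
```

```text
[ 0.40375717 -0.05862145  0.30916791]
[-113.7  -20.9]
[-113.4   21.3]
[-123.9  -65.9]
[-123.    66.4]
```

```bash
python3 -m crank '{"dp":[[0.3,0.15,1],[0.3,0.15,1.4],[0,0,1.6],[0,0,1.6],[0,0,1.2],[0,0,0.6],[0,0,0.2],[0,0,0]],"delta_rot":[[0,0,-0.007],[0,0,0],[0,0,0],[0,0,0],[0,0,0],[0,0,0],[0,0,0],[0,0,0]]}'; python3 - <<'E'
from h import *
s=err()
E
```

```text
time: 3.5
position: [0.48, -0.0668, 0.0895]
tool_rot: [-2.416, -2.008, -0.0]
ft_force: [0.2, -0.1, -0.6]
grip_width: 0.006
t 3.5 p [ 0.48   -0.0668  0.0895] reader xy mm [-99.9  -0.2] tipz 70.5
tool-frame rot to go [ 0. -0.  0.] F [ 0.18 -0.08 -0.57] q [ 0.69  0.15 -0.64  2.01  0.11  1.01  1.38] w 0.01
```

```bash
python3 -m crank '{"dp":[[0,0,0.4],[0,0,0.4],[0,0,0.2],[0,0,0.2],[0,0,0.1],[0,0,0.1],[0,0,0.1],[0,0,0]],"delta_rot":[[0,0,0],[0,0,0],[0,0,0],[0,0,0],[0,0,0],[0,0,0],[0,0,0],[0,0,0]]}'; python3 - <<'E'
from h import *
s=err()
a=ctrl.get_image("scene")
a=cv2.resize(a[150:300,160:360],None,fx=4,fy=4,interpolation=cv2.INTER_CUBIC)
cv2.imwrite(f"pics/scene2.png",cv2.convertScaleAbs(a,alpha=1.3))
E
```

```text
time: 4.3
position: [0.4789, -0.0668, 0.0744]
tool_rot: [-2.415, -2.007, 0.003]
ft_force: [-5.0, -0.1, 6.0]
grip_width: 0.006
t 4.3 p [ 0.4789 -0.0668  0.0744] reader xy mm [-101.    -0.4] tipz 55.4
tool-frame rot to go [-0.002  0.     0.   ] F [-5.   -0.06  6.04] q [ 0.68  0.18 -0.64  2.02  0.12  0.98  1.37] w 0.01
```

View pics/scene2.png

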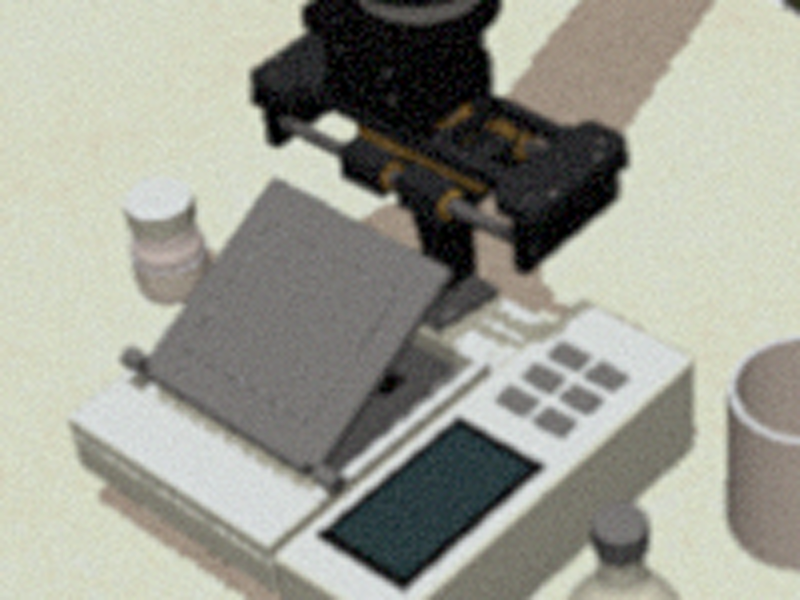

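The lid has sprung up to about 0.6: its front edge is now raised and clear of the fingers. I'll lift straight off the tab.

```bash
python3 -m crank '{"dp":[[0,0,-0.3],[0,0,-0.5],[0,0,-0.8],[0,0,-1],[0,0,-1],[0,0,-1],[0,0,-0.9],[0,0,0]],"delta_rot":[[0,0,0],[0,0,0],[0,0,0],[0,0,0],[0,0,0],[0,0,0],[0,0,0],[0,0,0]]}'; python3 - <<'E'
from h import *
s=err()
for n in ["scene","wrist","top"]:
    a=ctrl.get_image(n)
    if n=="top":a=cv2.resize(a[145:295,305:485],None,fx=4.4,fy=4,interpolation=cv2.INTER_CUBIC)
    if n=="scene":a=cv2.resize(a[150:300,160:360],None,fx=4,fy=4,interpolation=cv2.INTER_CUBIC)
    cv2.imwrite(f"pics/{n}3.png",cv2.convertScaleAbs(a,alpha=1.))
E
```

```text
time: 5.15
position: [0.481, -0.0671, 0.1312]
tool_rot: [2.414, 2.006, 0.002]
ft_force: [0.5, 0.2, 0.2]
grip_width: 0.007
t 5.15 p [ 0.481  -0.0671  0.1312] reader xy mm [-98.9  -0.3] tipz 112.2
tool-frame rot to go [ 0.003  0.001 -0.   ] F [0.51 0.22 0.21] q [ 0.7   0.1  -0.64  1.97  0.07  1.1   1.42] w 0.01
```

View pics/scene3.png

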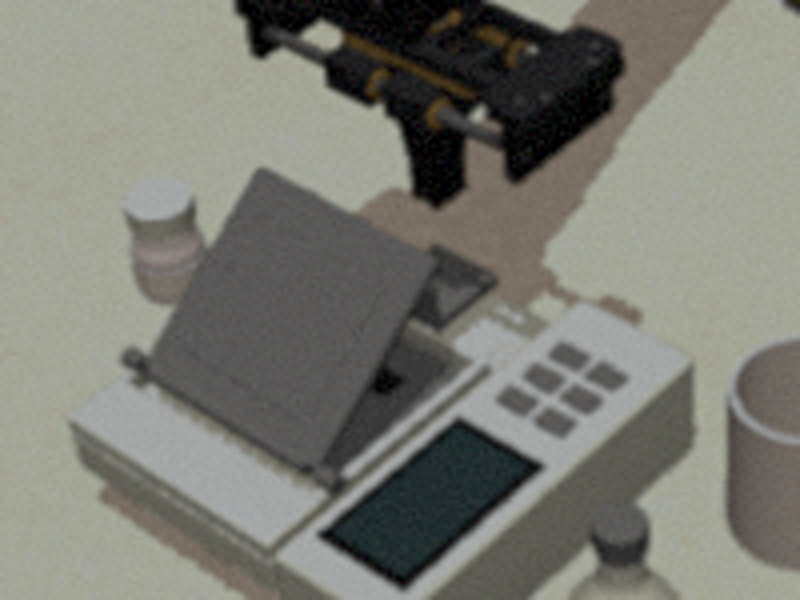

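View pics/wrist3.png

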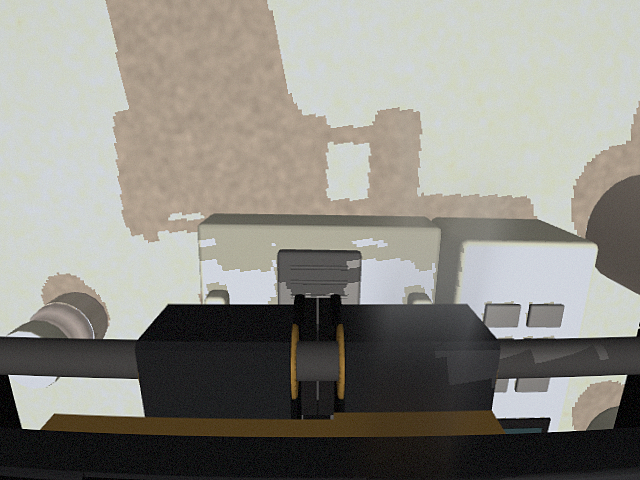

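```bash
python3 -m crank '{"dp":[[0,0.8,0],[0,1,0],[0,1,0],[0,0.8,0],[0,0.5,0],[0,0.5,-0.1],[0,0.5,-0.4],[0,0.5,-0.5]],"delta_rot":[[0,0,0],[0,0,0],[0,0,0],[0,0,0],[0,0,0],[0,0,0],[0,0,0],[0,0,0]]}'; python3 - <<'E'
from h import *
s=err()
for n in ["scene"]:
    a=ctrl.get_image(n)
    a=cv2.resize(a[150:300,160:360],None,fx=4,fy=4,interpolation=cv2.INTER_CUBIC)
    cv2.imwrite(f"pics/{n}4.png",cv2.convertScaleAbs(a,alpha=1.))
E
```

```text
time: 6.1
position: [0.5345, -0.0771, 0.1396]
tool_rot: [-2.415, -2.007, 0.002]
ft_force: [-3.6, -0.3, 2.6]
grip_width: 0.003
t 6.1 p [ 0.5345 -0.0771  0.1396] reader xy mm [-44.5  -0.3] tipz 120.6
tool-frame rot to go [-0.002  0.     0.   ] F [-3.56 -0.25  2.62] q [ 0.66  0.22 -0.63  1.83  0.14  1.14  1.37] w 0.0
```

View pics/scene4.png

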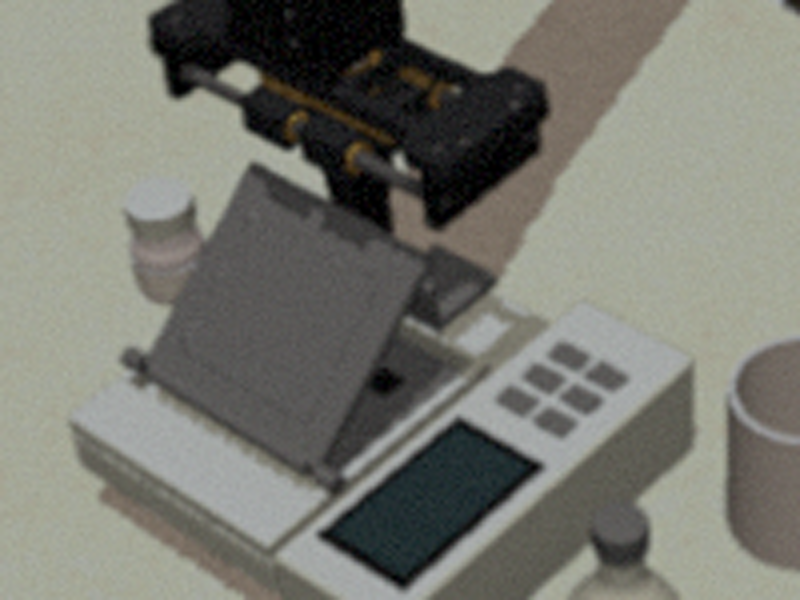

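```bash
python3 -m crank '{"dp":[[0,0.5,-0.6],[0,0.5,-0.6],[0,0.5,-0.6],[0,0.5,-0.6],[0,0.5,-0.5],[0,0.5,-0.4],[0,0.5,-0.4],[0,0.5,-0.3]],"delta_rot":[[0,0,0],[0,0,0],[0,0,0],[0,0,0],[0,0,0],[0,0,0],[0,0,0],[0,0,0]]}'; python3 - <<'E'
from h import *
s=err()
for n in ["scene"]:
    a=ctrl.get_image(n)
    a=cv2.resize(a[150:300,160:360],None,fx=4,fy=4,interpolation=cv2.INTER_CUBIC)
    cv2.imwrite(f"pics/{n}5.png",cv2.convertScaleAbs(a,alpha=1.))
E
```

```text
time: 6.95
position: [0.5748, -0.0846, 0.1798]
tool_rot: [2.416, 2.008, 0.0]
ft_force: [-0.0, -0.0, 0.0]
grip_width: 0.006
t 6.95 p [ 0.5748 -0.0846  0.1798] reader xy mm [-3.5 -0.4] tipz 160.8
tool-frame rot to go [0. 0. 0.] F [-0.03 -0.02  0.04] q [ 0.64  0.27 -0.63  1.69  0.17  1.23  1.36] w 0.01
```

View pics/scene5.png

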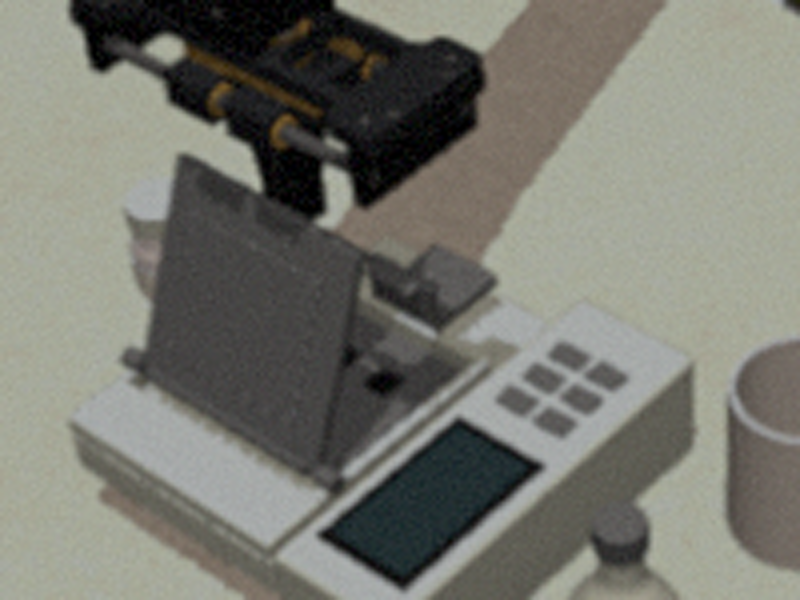

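```bash
python3 -m crank '{"dp":[[0,0.4,-0.1],[0,0.5,-0.1],[0,0.5,-0.1],[0,0.5,-0.1],[0,0.5,0],[0,0.5,0],[0,0.5,0],[0,0.5,0]],"delta_rot":[[0,0,0],[0,0,0],[0,0,0],[0,0,0],[0,0,0],[0,0,0],[0,0,0],[0,0,0]]}'; python3 - <<'E'
from h import *
s=err()
for n in ["scene"]:
    a=ctrl.get_image(n)
    a=cv2.resize(a[150:300,160:360],None,fx=4,fy=4,interpolation=cv2.INTER_CUBIC)
    cv2.imwrite(f"pics/{n}6.png",cv2.convertScaleAbs(a,alpha=1.))
E
```

```text
time: 7.8
position: [0.6131, -0.0917, 0.1834]
tool_rot: [2.416, 2.008, -0.0]
ft_force: [0.2, -0.2, 0.0]
grip_width: 0.004
t 7.8 p [ 0.6131 -0.0917  0.1834] reader xy mm [35.4 -0.3] tipz 164.4
tool-frame rot to go [-0.  0.  0.] F [ 0.18 -0.17  0.04] q [ 0.6   0.35 -0.61  1.59  0.21  1.27  1.34] w 0.0
```

View pics/scene6.png

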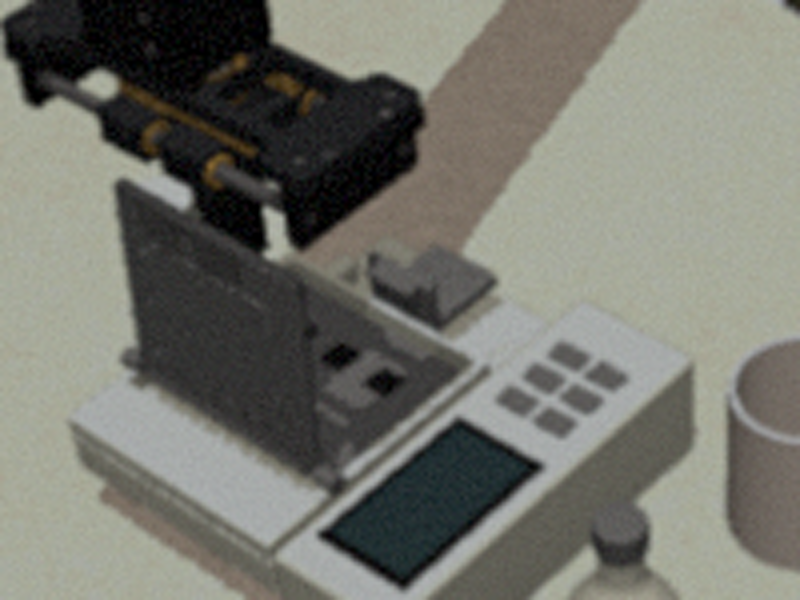

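The lid is now near upright. I'll carry on a little past vertical.

```bash
python3 -m crank '{"dp":[[0,0.4,0],[0,0.4,0],[0,0.4,0],[0,0.4,0],[0,0.4,0],[0,0.4,0],[0,0.3,0],[0,0.2,0]],"delta_rot":[[0,0,0],[0,0,0],[0,0,0],[0,0,0],[0,0,0],[0,0,0],[0,0,0],[0,0,0]]}'; python3 - <<'E'
from h import *
s=err()
for n in ["scene"]:
    a=ctrl.get_image(n)
    a=cv2.resize(a[150:300,160:360],None,fx=4,fy=4,interpolation=cv2.INTER_CUBIC)
    cv2.imwrite(f"pics/{n}7.png",cv2.convertScaleAbs(a,alpha=1.))
E
```

```text
time: 8.65
position: [0.6414, -0.097, 0.1835]
tool_rot: [2.416, 2.008, 0.0]
ft_force: [0.5, 1.0, -0.7]
grip_width: 0.007
t 8.65 p [ 0.6414 -0.097   0.1835] reader xy mm [64.3 -0.3] tipz 164.5
tool-frame rot to go [ 0. -0.  0.] F [ 0.48  1.01 -0.68] q [ 0.57  0.41 -0.6   1.51  0.24  1.29  1.33] w 0.01
```

View pics/scene7.png

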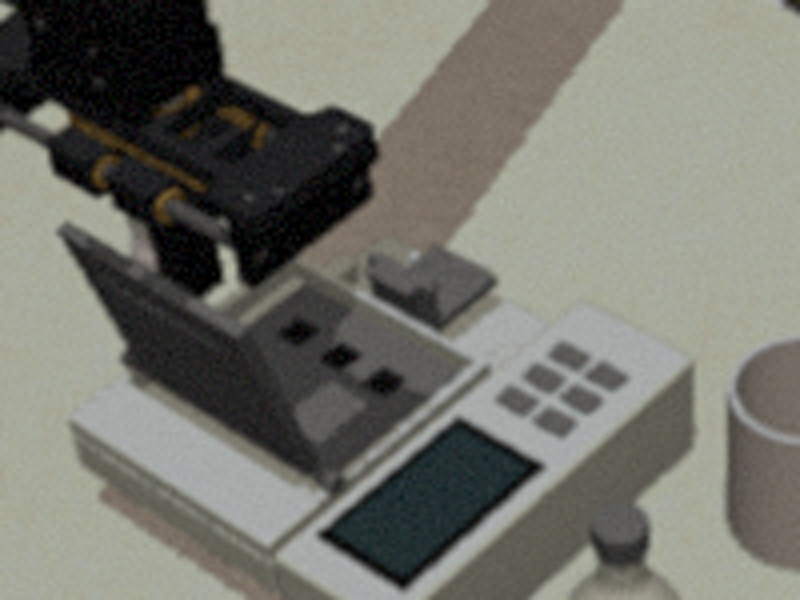

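The lid has passed upright and leans back, apparently on its stop, clear of the fingers. I'll back away forward and up, then check it.

```bash
python3 -m crank '{"dp":[[0,-0.5,0],[0,-1,0],[0,-1.5,0],[0,-2,-1],[0,-2,-1.5],[0,-2,-1.5],[0,-1,-1],[0,0,0]],"delta_rot":[[0,0,0],[0,0,0],[0,0,0],[0,0,0],[0,0,0],[0,0,0],[0,0,0],[0,0,0]]}'; python3 -m crank '{"dp":[[0,0,0],[0,0,0],[0,0,0],[0,0,0],[0,0,0],[0,0,0],[0,0,0],[0,0,0]],"delta_rot":[[0,0,0],[0,0,0],[0,0,0],[0,0,0],[0,0,0],[0,0,0],[0,0,0],[0,0,0]]}'; python3 - <<'E'
from h import *
s=err()
a=ctrl.get_image("scene")[130:310,140:380]
th=[]
for t in (1.5,1.7,1.8,1.92):
  x=-.115*np.cos(t)-.004*np.sin(t);z=.075+.115*np.sin(t)-.004*np.cos(t)
  P=[[*g(HX+x,y),z] for y in(.06,-.06)]
  print(t,((proj("scene",P)-[140,130])*3.3).round(0).tolist())
cv2.imwrite("pics/scene8.png",cv2.resize(a,None,fx=3.3,fy=3.3,interpolation=cv2.INTER_CUBIC))
cv2.imwrite("pics/top8.png",ctrl.get_image("top"))
E
```

```text
time: 9.5
position: [0.542, -0.0784, 0.2354]
tool_rot: [2.413, 2.006, 0.0]
ft_force: [-0.6, 0.3, 0.8]
grip_width: 0.007
time: 10.3
position: [0.5428, -0.0786, 0.2335]
tool_rot: [2.416, 2.008, -0.0]
ft_force: [-1.0, -0.2, 0.3]
grip_width: 0.006
t 10.3 p [ 0.5428 -0.0786  0.2335] reader xy mm [-36.   -0.3] tipz 214.5
tool-frame rot to go [-0.  0.  0.] F [-1.03 -0.16  0.33] q [ 0.68  0.16 -0.64  1.7   0.1   1.32  1.41] w 0.01
1.5 [[324.0, 291.0], [170.0, 207.0]]
1.7 [[294.0, 314.0], [139.0, 228.0]]
1.8 [[279.0, 328.0], [125.0, 241.0]]
1.92 [[262.0, 346.0], [108.0, 258.0]]
```

View pics/scene8.png

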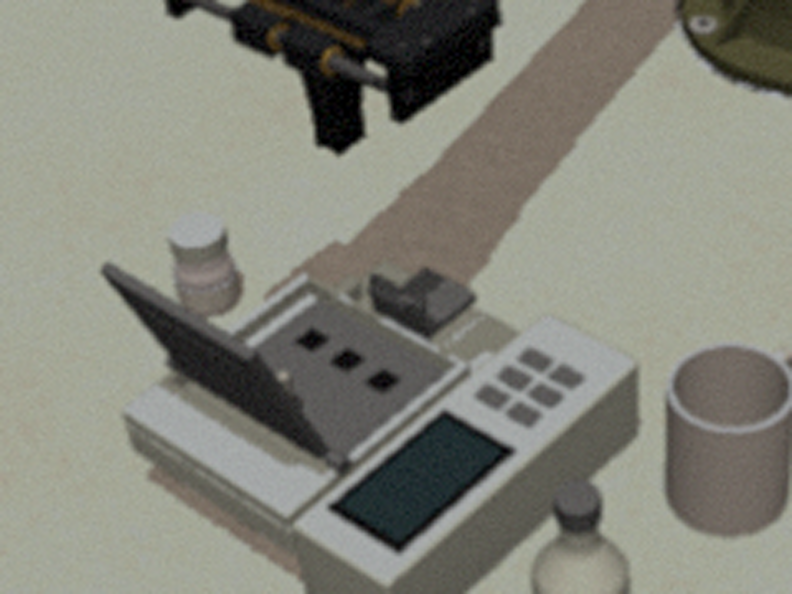

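View pics/top8.png

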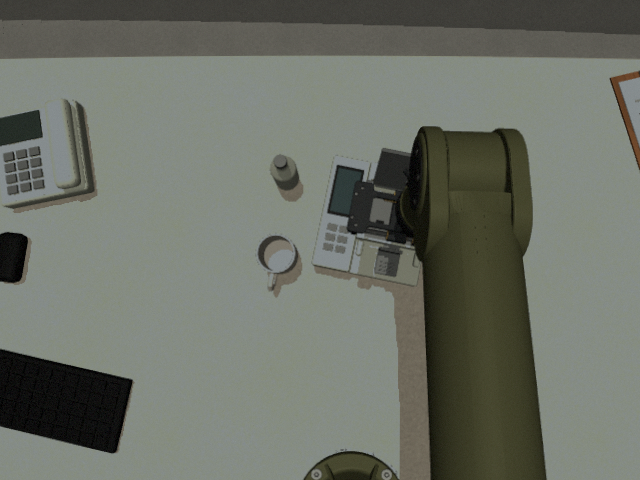

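The lid's inner edge corners are at about (255, 350) and (108, 265) in the crop. That fits the 1.92 rad prediction of (262, 346) and (108, 258). The mug, bottle and pot have not moved and the gripper is clear, so I'll hand it in.

```bash
python3 -c "
from bench import ctrl
print(ctrl.close_job())"
```

```text
the job is handed in; nothing more can be done
None
```

The reader is open: the lid lies back on its stop, let go, and I handed the job in at about 10.4 s of the 40 s allowed.

- **Pressing the tab:** I pressed the tab about 5 mm with closed fingertips, reading about 6 N down and 5 N sideways. I don't know the cause of the sideways force, and it was gone once I lifted off. The lid sprang up by itself.
- **Opening the lid:** I pushed its front edge from below, along its arc and past upright. Readings between moves showed at most about 4.5 N. It then fell back on to the stop and I withdrew the gripper.
- **Last checks:**
    - In the last scene picture the lid's edge is within a few pixels of where I predicted it for 1.92 rad.
    - The tab looks to be back at rest.
    - The mug and bottle are at their original places in both views. The pot is too in the scene view, but the arm hid it from the top camera.
    - The gripper is well clear, with the fingertips 214 mm above the desk.
    - The final force readings were about 1 N, the same as the sensor noise in free air.

No check failed, but `close_job()` gives no verdict.

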